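# Front the chocolate bars on the counter stand

### The job

The green and the orange chocolate bar have been shoved back and askew on the bar stand, where nobody can get hold of them. Without picking anything up, push each of them straight forward with the fingertips, between the brass dividers of its own outer lane, until its front end sticks out over the stand's front edge just as far as the cream bar's, so that all three can be taken by their ends. Leave the cream bar and everything else where it is.

Things in the scene. Friction and masses are not known exactly. Their poses are not given: they have to be found in the camera images.
- bar_stand: Walnut bar stand, fixed: smooth flat board 235 mm deep (x), 174 mm wide (y) on two runners; its top is 42 mm above the origin. Origin: centre of its underside, at worktop height, z up; front edge at x = -117.5 mm, toward the robot. Four short brass dividers at the front edge part its top into three lanes; behind them the board is bare.
- stand_edge (a point): Middle of the stand's upper front edge, axes as the stand's. The half-round brass dividers (10 mm wide, 6 mm high, round ends) lie on the board along x, from 4 to 38 mm behind this edge, at y = -75, -25, +25 and +75 mm, so each lane is 40 mm wide; the cream bar lies in the middle lane.
- left_lane (a point): Point on the upper front edge on the centre line of the left outer lane (y = +50 mm on the stand); the lane runs back along +x. Axes as the stand's.
- right_lane (a point): The same for the right outer lane (y = -50 mm on the stand).
- cream_bar: Cream-yellow wrapped chocolate bar, 36 x 95 x 9 mm, about 60 g, lying flat in the middle lane, its front end sticking out 26 to 36 mm over the stand's front edge; it is the model to match and stays where it is. Origin: centre of its underside; x across its width, y along its length, z up. The +y end is the front end, the one toward the stand's front edge.
- green_bar: Dark green wrapped chocolate bar, 36 x 95 x 9 mm, about 60 g, lying flat on the bare rear part of the stand, somewhat askew, behind one of the two outer lanes (its front end 90 to 115 mm behind the front edge). Origin: centre of its underside; x across its width, y along its length, z up. The +y end is the front end, the one toward the stand's front edge.
- orange_bar: Orange wrapped chocolate bar, 36 x 95 x 9 mm, about 60 g, lying flat on the bare rear part of the stand, somewhat askew, behind the other outer lane (its front end 90 to 115 mm behind the front edge). Origin: centre of its underside; x across its width, y along its length, z up. The +y end is the front end, the one toward the stand's front edge.
- cream_bar_front (a point): Middle of the cream bar's front end face (47.5 mm from its centre along +y, 4.5 mm above its underside); axes as the bar's.
- green_bar_front (a point): Middle of the green bar's front end face (47.5 mm from its centre along +y, 4.5 mm above its underside); axes as the bar's.
- orange_bar_front (a point): Middle of the orange bar's front end face (47.5 mm from its centre along +y, 4.5 mm above its underside); axes as the bar's.
- gift_box_4: Dark brown gift box with orange ribbon, 91 x 61 x 48 mm, loose bystander on the worktop. Origin: centre of its underside.
- ribbon_box: Light brown gift box with orange bow, 67 x 67 x 54 mm, loose bystander. Origin: centre of its underside.
- tongs_b: Steel tongs, 41 x 188 x 17 mm, long side along their y, loose bystander. Origin: centre of the underside.
- rubber_stamp: Rubber stamp with red handle and wooden foot, 26 x 40 x 59 mm, loose bystander. Origin: centre of its underside.
- bench_scraper: Bench scraper with a steel blade and wooden bar, 88 x 115 x 19 mm, loose bystander. Origin: centre of its underside.
- sticker_roll: White roll of stickers, 68 mm across, 30 mm high, loose bystander. Origin: centre of its underside.
- price_card: White price card in a slotted oak block, 18 x 68 x 50 mm, loose bystander. Origin: centre of its underside.
Things that resemble listed ones, but are neither listed nor needed, are in the scene too. What is shaped like the orange_bar but pink is not meant.

How it is judged:
By the outcome, as a careful person would: the job done as asked, in the order asked, and still so for the second after the job is handed in, with the robot touching nothing.
It also fails if it takes over 72 s, if anything falls off the work surface, if the arm or the gripper's body presses on something with over 40 N, if the wrist force passes 120 N, or if a joint passes its speed limit or range.

### The arm

A 6-joint arm with a two-finger parallel gripper is mounted at the origin on a cart in front of the work surface, level with it; the furniture and walls round the work are solid. World frame = base frame: x ahead of the robot, y to its left, z up, the work surface at z = 0. Lengths are in m, angles in rad, forces in N, time in s.
With the tool pointing down it reaches from about 0.375 to 0.925 m from the base axis. Payload 5.7 kg.
Tool frame: the origin (TCP) lies midway between the tips of the shut fingers; the grasp point (between the pads) lies 19 mm behind it; z points along the fingers, y is the line along which they close (so a half turn about z gives the same grasp; the last joint's range is limited). The gripper opens to 88 mm and grips with 3 to 60 N. Pads are 20 mm wide; open, the fingers measure 115 mm over their backs; the gripper's body (75 mm by 178 mm) begins 61 mm behind the grasp point.
Start: joints at [-1.447, 0.359, 1.51, -0, 1.272, -0.115], TCP at [0.142, -0.583, 0.223] pointing down, gripper open.
Joint ranges: [-2.97, 2.97], [-1.01, 2.36], [0.21, 2.38], [-0.96, 4.11], [0.2, 2.71], [-2.98, 2.98]. Speed limits (rad/s): [2.39, 2.39, 3.14, 3.14, 3.14, 3.14].

### API

Orientations are given as a unit quaternion [x, y, z, w].
In Python, from bench import move_ptp, servo_line, goto_joints, move_gripper, sleep, inverse_kinematics, capture, PlanningError, close_job, spot_in, silhouettes, current_clock, current_joint_pos, current_qvel, current_joint_torque, current_position, current_orientation, current_force, current_torque, current_finger_gap, current_grip_force gives the robot as it stands. Calls block until the motion is done:
- move_ptp(position, orientation): joint-space move of the TCP to a pose.
- servo_line(position, orientation=None, rate=0.15, contact_N=None): straight line of the TCP; orientation=None keeps the orientation; rate is the mean speed in m/s. With contact_N (N) it stops when the force on the tool has changed by that much, and returns True; else False.
- goto_joints(angles): joint-space move.
- move_gripper(opening): finger opening in m; the grip force is fixed at half the most; returns when the fingers have stopped.
- sleep(seconds).
- inverse_kinematics(position, orientation): joint angles nearest the present ones, or None.
- capture(name): name is "scene" or "top"; returns a dict with "image" (420x560x3 uint8, blue, green, red), "range_z" (420x560 float32, m along the optical axis (not along the pixel's ray), 0 where there is no reading), "intrinsics" (3x3 intrinsics, pixels), "R" (3x3) and "t" (3): a world point X has camera coordinates R X + t. Camera axes: x right, y down, z forward; pixel columns grow to the right and rows downward; lengths in m; the calibration is good to about 2 mm. A picture is of the moment at which its call begins.
A pose or a line that the arm cannot do raises PlanningError and nothing moves.
- close_job(): hands the job in; it is judged then, once.
Trained networks look in the newest picture that a camera, given by its name, has taken for a name from the list of things; names that differ only in an ending like _2 or _b are one class to them, and where a whole thing is asked for, a point or a joint stands for the part that bears it (a point fixed in the world has none). Each returns a list of dicts, best first, with "conf" (0 to 1); they miss things now and then, are a little off and sometimes report something else, mostly with a low value. They report only what shows in the picture. A call takes as long as a camera call. They do not tell look-alikes from the thing itself.
- spot_in(camera, query): "xy" ([column, row] in pixels, amid what is visible of it).
- silhouettes(camera, query): "region" (420x560 bool, what is visible of it) and "xy" ([column, row] in pixels, amid what is visible of it).
Readings, each from a call of its own:
- current_clock(): time.
- current_joint_pos(): joint angles.
- current_qvel(): joint speeds.
- current_joint_torque(): joint torques, N m.
- current_position(): TCP position.
- current_orientation(): TCP orientation.
- current_force(): force on the tool from outside, world axes, zero at the start.
- current_torque(): the same for the moment, N m.
- current_finger_gap(): finger opening in m.
- current_grip_force(): force on a finger pad.
Only numpy, scipy, OpenCV 4.12 (cv2) and the standard library are available. Lean on these libraries where they do the work, as an engineer would, in place of code of your own. Each camera call takes 0.05 s, during which the arm holds its last target. There are 200 camera calls.

## Working session

There is one attempt and no reset: what is moved stays moved. The work goes in short steps, each a Python script; the robot and the scene stay as the last script left them, time stands still between calls to the robot, and variables do not carry over. Pictures are saved under pics/ and viewed, at most 10 in all, crops included, and the job is handed in when it is done.

```bash
ls; mkdir -p pics; python3 - <<'E'
from bench import *
import cv2,numpy as np
print(current_clock())
for n in("scene","top"):
    c=capture(n); cv2.imwrite(f"pics/{n}0.png",c["image"])
    print(n,c["intrinsics"].tolist(),(-c["R"].T@c["t"]).round(3),c["R"].round(3).tolist())
    for q in("bar_stand","cream_bar","green_bar","orange_bar"):
        print(q,[(np.round(d["xy"]).tolist(),round(d["conf"],2),int(d["region"].sum())) for d in silhouettes(n,q)])
E
```

```text
pics
0.0
scene [[381.6621779765902, 0.0, 275.73205485777174], [0.0, 381.6621779765902, 207.2476801865376], [0.0, 0.0, 1.0]] [-0.274 -0.894  1.262] [[0.714, -0.7, 0.016], [-0.517, -0.542, -0.663], [0.473, 0.465, -0.748]]
bar_stand [([283.0, 209.0], 0.81, 221)]
cream_bar []
green_bar []
orange_bar [([380.0, 308.0], 0.6, 257)]
top [[496.65796997349776, 0.0, 295.5015550394773], [0.0, 496.65796997349776, 201.10153134921177], [0.0, 0.0, 1.0]] [ 0.234 -0.182  1.671] [[-0.024, -0.999, -0.023], [-0.989, 0.027, -0.147], [0.147, 0.019, -0.989]]
bar_stand [([310.0, 191.0], 0.87, 2703), ([296.0, 178.0], 0.33, 311)]
cream_bar [([314.0, 216.0], 0.71, 311)]
green_bar [([292.0, 182.0], 0.6, 273)]
orange_bar [([463.0, 203.0], 0.56, 311), ([320.0, 174.0], 0.55, 281)]
```

View pics/scene0.png

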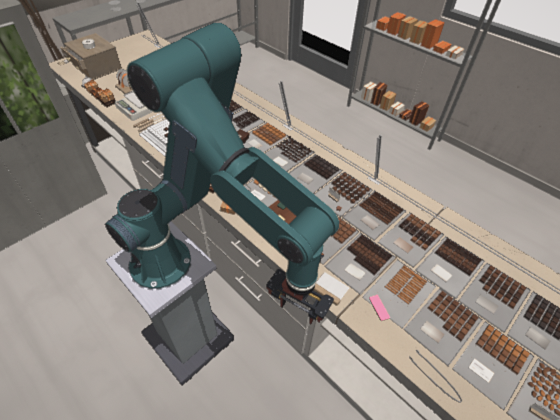

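View pics/top0.png

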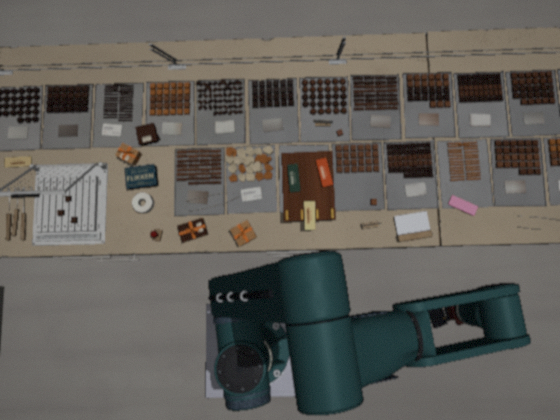

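The top view shows the stand at about (308,188), with green at (292,178) behind the left lane, orange at (324,172) behind the right lane, and cream at (309,215). The pink look-alike is far right, at (463,204). Next I'll measure metrically.

```bash
cat > h.py <<'E'
from bench import *
import cv2,numpy as np
from scipy.optimize import least_squares
def bp(c,uv,z):
    uv=np.atleast_2d(uv).astype(float)
    d=np.c_[uv,np.ones(len(uv))]@np.linalg.inv(c["intrinsics"]).T@c["R"]
    o=-c["R"].T@c["t"]; return o+d*((z-o[2])/d[:,2])[:,None]
def ortho(c,z,x0,x1,y0,y1,s=0.0005):
    """rectified picture at height z: row 0 = x1, col 0 = y1"""
    X,Y=np.meshgrid(np.arange(x1,x0,-s),np.arange(y1,y0,-s),indexing="ij")
    P=np.stack([X,Y,np.full_like(X,z)],-1)@c["R"].T+c["t"]; p=P@c["intrinsics"].T
    p=p[...,:2]/p[...,2:]
    return cv2.remap(c["image"],p.astype(np.float32),None,cv2.INTER_CUBIC)
E
python3 - <<'E'
from h import *
c=capture("top")
m=silhouettes("top","bar_stand")[0]["region"]
v,u=np.nonzero(m); P=bp(c,np.c_[u,v],.042); print("stand",P.min(0),P.max(0), cv2.minAreaRect((P[:,:2]*1000).astype(np.float32)))
for q in("cream_bar","green_bar","orange_bar"):
    for d in silhouettes("top",q):
        v,u=np.nonzero(d["region"]);P=bp(c,np.c_[u,v],.051);print(q,d["conf"],cv2.minAreaRect((P[:,:2]*1000).astype(np.float32)))
ctr=bp(c,[[308,188]],.042)[0]; print(ctr)
x,y=ctr[:2]
o=ortho(c,.047,x-.16,x+.14,y-.16,y+.16); cv2.imwrite("pics/o1.png",o); print(o.shape,"x1",x+.14,"y1",y+.16)
E
```

```text
stand [ 0.40774313 -0.28047294  0.042     ] [ 0.64814257 -0.10168562  0.042     ] ((528.22998046875, -191.9520721435547), (238.5617218017578, 177.9816436767578), 0.9170396327972412)
cream_bar 0.62 ((425.3174133300781, -194.61605834960938), (92.5279769897461, 35.646183013916016), 1.2778575420379639)
green_bar 0.72 ((554.3070068359375, -145.47671508789062), (93.55299377441406, 35.34542465209961), 5.553690433502197)
orange_bar 0.63 ((445.0466003417969, -693.9488525390625), (92.94552612304688, 40.4897346496582), 60.98469924926758)
orange_bar 0.58 ((570.712890625, -248.84945678710938), (91.89558410644531, 36.083641052246094), 13.864906311035156)
orange_bar 0.35 ((525.1806030273438, -192.8145751953125), (234.02117919921875, 172.47024536132812), 0.7886318564414978)
[ 0.51941346 -0.19322664  0.042     ]
(601, 641, 3) x1 0.6594134551437241 y1 -0.03322664145369672
```

View pics/o1.png

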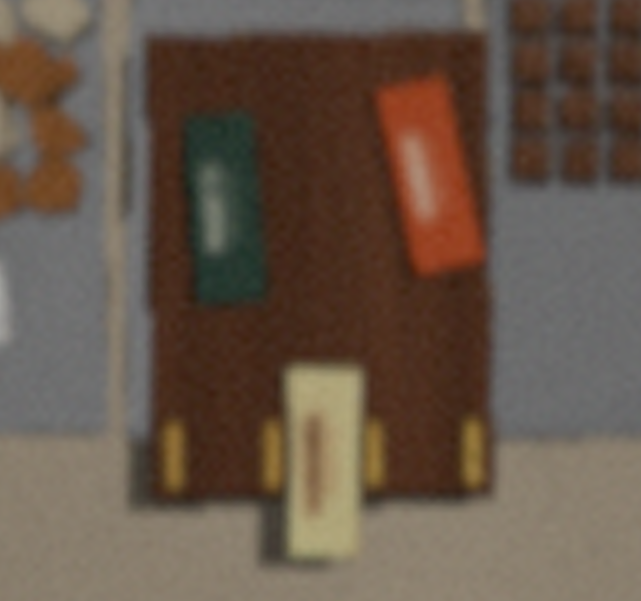

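The rectified view (0.5 mm/px) shows dividers at cols 173, 273, 374 and 473. Cream's front is at row 558 and the stand edge at about row 496. Green is tilted about 4° and orange about 12°, both with their front ends to the right of the lane centre. Next: a precise fit plus a reachability check.

```bash
cat >> h.py <<'E'
X0,X1,Y0,Y1,S=.34,.68,-.33,-.05,.0005
def seg(c,z,f,mina=100):
    o=cv2.cvtColor(ortho(c,z,X0,X1,Y0,Y1,S).clip(0,255).astype(np.uint8),cv2.COLOR_BGR2HSV).astype(int)
    m=f(o[...,0],o[...,1],o[...,2]).astype(np.uint8); m=cv2.morphologyEx(m,cv2.MORPH_CLOSE,np.ones((15,15)))
    n,l,st,ce=cv2.connectedComponentsWithStats(m)
    return [(st[i,4],l==i,np.array([X1-S*ce[i,1],Y1-S*ce[i,0]])) for i in range(1,n) if st[i,4]>mina]
F=dict(green=lambda h,s,v:(h>55)&(h<100)&(s>70),
       orange=lambda h,s,v:((h<16)|(h>175))&(s>150)&(v>125),
       cream=lambda h,s,v:(h>18)&(h<36)&(s>60)&(v>150))
def bar(c,k):
    a,m,_=max(seg(c,.051,F[k]),key=lambda t:t[0])
    i,j=np.nonzero(m); P=np.c_[X1-S*i,Y1-S*j]; ce=P.mean(0)
    w,V=np.linalg.eigh(np.cov((P-ce).T)); d=V[:,1]; d=d if d[0]<0 else -d   # toward front (-x)
    return ce,d,np.sqrt(12*w[::-1])*1e3
def measure(c,W):
    """bars in stand frame (front-edge origin): centre mm, angle deg (0=straight), front protrusion mm"""
    o,psi=W; R=np.array([[np.cos(psi),-np.sin(psi)],[np.sin(psi),np.cos(psi)]])
    for k in("cream","green","orange"):
        ce,d,sz=bar(c,k); p=(ce-o)@R*1e3; e=d@R
        print(k,"centre",p.round(1),"ang",np.degrees(np.arctan2(-e[1],-e[0])).round(2),"front",(p+47.5*e).round(1),"rear",(p-47.5*e).round(1),"size",sz.round(1))
def stand(c):
    g=[t for t in seg(c,.045,lambda h,s,v:(h>12)&(h<30)&(s>130)&(v>100),250) if .40<t[2][0]<.48]
    g=sorted([t for t in g if t[0]<2500],key=lambda t:-t[2][1]); 
    print([(t[0],(t[2]*1e3).round(1).tolist()) for t in g])
    return np.array([t[2] for t in g])
E
python3 - <<'E'
from h import *
c=capture("top"); g=stand(c)
if len(g)==4:
    d=g[0]-g[3]; psi=np.arctan2(-d[0],d[1]); o=g.mean(0)-.021*np.array([np.cos(psi),np.sin(psi)]); print(o,np.degrees(psi)); measure(c,(o,psi))
print([(k,bar(c,k)) for k in F])
m=silhouettes("top","bar_stand")[0]["region"]
v,u=np.nonzero(m);P=bp(c,np.c_[u,v],.042)[:,:2]; ce=P.mean(0); w,V=np.linalg.eigh(np.cov((P-ce).T)); print("st",ce,V[:,1],np.sqrt(12*w))
for p in(0,np.pi):
    q=[np.cos(.5*p)*0,0,0,0]
    from scipy.spatial.transform import Rotation as Ro
    s=1 if p==0 else -1
    q=Ro.from_matrix([[-s,0,0],[0,s,0],[0,0,-1]]).as_quat(); print(q,[inverse_kinematics([x,y,.05],q) for x,y in((.64,-.14),(.64,-.25),(.5,-.14))])
E
```

```text
[(np.int32(1188), [432.1, -119.8]), (np.int32(1261), [432.2, -169.8]), (np.int32(1229), [432.9, -220.3]), (np.int32(1307), [433.1, -269.9])]
[ 0.4115926  -0.19511089] 0.40830754247499124
cream centre [15.3 -1.6] ang 0.16 front [-32.2  -1.8] rear [62.8 -1.5] size [97.4 32.7]
green centre [141.   46.1] ang 3.8 front [93.6 42.9] rear [188.4  49.2] size [107.1  30. ]
orange centre [159.1 -55.2] ang 12.09 front [112.7 -65.1] rear [205.6 -45.2] size [98.7 33.8]
[('green', (array([ 0.55226975, -0.1480235 ]), array([-0.99730941, -0.07330722]), array([107.13617611,  30.0023504 ]))), ('orange', (array([ 0.57113071, -0.24915503]), array([-0.97628918, -0.21647042]), array([98.72379011, 33.81097694]))), ('cream', (array([ 0.42687524, -0.19662948]), array([-0.99995127, -0.00987224]), array([97.37345677, 32.69008145])))]
st [ 0.52237527 -0.19149697] [-0.99774626 -0.06709995] [0.17583931 0.2445124 ]
[0. 1. 0. 0.] [array([-3.20721936e-01,  6.15942807e-01,  1.54312269e+00, -4.44089210e-16,
        9.82527155e-01, -1.89151826e+00]), array([-4.72844474e-01,  6.52449057e-01,  1.46336087e+00, -4.44089210e-16,
        1.02578273e+00, -2.04364080e+00]), array([-4.06097691e-01,  4.70817972e-01,  1.85881433e+00, -4.44089210e-16,
        8.11960349e-01, -1.97689402e+00])]
[1. 0. 0. 0.] [array([-3.20721936e-01,  6.15942807e-01,  1.54312269e+00, -4.44089210e-16,
        9.82527155e-01,  1.25007439e+00]), array([-4.72844474e-01,  6.52449057e-01,  1.46336087e+00, -4.44089210e-16,
        1.02578273e+00,  1.09795185e+00]), array([-4.06097691e-01,  4.70817972e-01,  1.85881433e+00, -4.44089210e-16,
        8.11960349e-01,  1.16469864e+00])]
```

```bash
sed -i 's/    i,j=np.nonzero(m); P=np.c_/    m=cv2.morphologyEx(m.astype(np.uint8),cv2.MORPH_OPEN,np.ones((25,25)))\n    h=cv2.convexHull(max(cv2.findContours(m,0,2)[0],key=cv2.contourArea)); m=cv2.fillPoly(np.zeros_like(m),[h],1)\n    i,j=np.nonzero(m); P=np.c_/' h.py
cat >> h.py <<'E'
PSI=np.radians(.55); W=(np.array([.4117,-.1951]),PSI)
from scipy.spatial.transform import Rotation as Ro
def Q(psi=PSI): return Ro.from_matrix([[np.cos(psi),np.sin(psi),0],[np.sin(psi),-np.cos(psi),0],[0,0,-1]]).as_quat()
def T(x,y,z):  # stand frame mm -> world m
    c,s=np.cos(PSI),np.sin(PSI); return [W[0][0]+(c*x-s*y)/1e3,W[0][1]+(s*x+c*y)/1e3,z]
HOME=[-1.447,.359,1.51,0,1.272,-.115]
def look(): 
    goto_joints(HOME); c=capture("top"); measure(c,W); return c
E
python3 - <<'E'
from h import *
c=capture("top"); measure(c,W)
# heights around the stand
v,u=np.nonzero(c["range_z"]>0); z=c["range_z"][v,u]
X=(np.c_[u,v,np.ones(len(u))]@np.linalg.inv(c["intrinsics"]).T*z[:,None]-c["t"])@c["R"]
for n,(a,b,d,e) in dict(right=(.5,.58,-.33,-.285),behind=(.655,.7,-.3,-.1),wide=(.4,.75,-.36,-.0)).items():
    k=(X[:,0]>a)&(X[:,0]<b)&(X[:,1]>d)&(X[:,1]<e); print(n,np.percentile(X[k,2],[1,50,99,100]).round(3))
E
```

```text
cream centre [15.7 -0.7] ang -0.11 front [-31.8  -0.6] rear [63.2 -0.8] size [90.  32.7]
green centre [109.9  46.4] ang -78.58 front [100.5  93. ] rear [ 1.193e+02 -1.000e-01] size [27.1 19.4]
orange centre [159.1 -54.4] ang 11.93 front [112.6 -64.3] rear [205.5 -44.6] size [89.7 33.1]
right [-0.009 -0.     0.017  0.019]
behind [-0.01   0.     0.013  0.023]
wide [-0.009  0.005  0.054  0.066]
```

```bash
sed -i 's/MORPH_OPEN,np.ones((25,25))/MORPH_OPEN,np.ones((9,9))/; s/(h>55)&(h<100)&(s>70)/(h>45)\&(h<110)\&(s>40)\&(v<140)/' h.py
python3 - <<'E'
from h import *
c=capture("top"); measure(c,W)
move_gripper(0.0); q=Q()
move_ptp(T(124,-108,.12),q); servo_line(T(124,-105,.0465),q,rate=.1)
print(current_position(),current_force().round(2))
servo_line(T(124,-82.5,.0465),q,rate=.04); print(current_force().round(2))
servo_line(T(124,-90,.0465),q,rate=.1); servo_line(T(124,-90,.12),q,rate=.2)
print(current_clock()); c=look(); print(current_clock()); cv2.imwrite("pics/o2.png",ortho(c,.047,.36,.66,-.35,-.03))
E
```

```text
cream centre [15.7 -0.8] ang 0.39 front [-31.8  -1.1] rear [63.2 -0.5] size [90.7 33.4]
green centre [143.   48.3] ang 3.74 front [95.6 45.2] rear [190.4  51.4] size [89.3 33.6]
orange centre [158.8 -54.4] ang 12.0 front [112.3 -64.3] rear [205.2 -44.5] size [91.2 33.3]
[ 0.53710567 -0.29929154  0.04696673] [ 0.13 -0.71  0.11]
[ 0.13  0.11 -0.26]
6.45
cream centre [15.5 -0.9] ang 0.71 front [-32.   -1.5] rear [63.  -0.3] size [90.6 33.4]
green centre [143.   48.5] ang 3.62 front [95.6 45.5] rear [190.4  51.5] size [89.3 33.3]
orange centre [160.9 -51. ] ang 5.06 front [113.6 -55.2] rear [208.3 -46.8] size [91.1 33.3]
8.3333
```

View pics/o2.png

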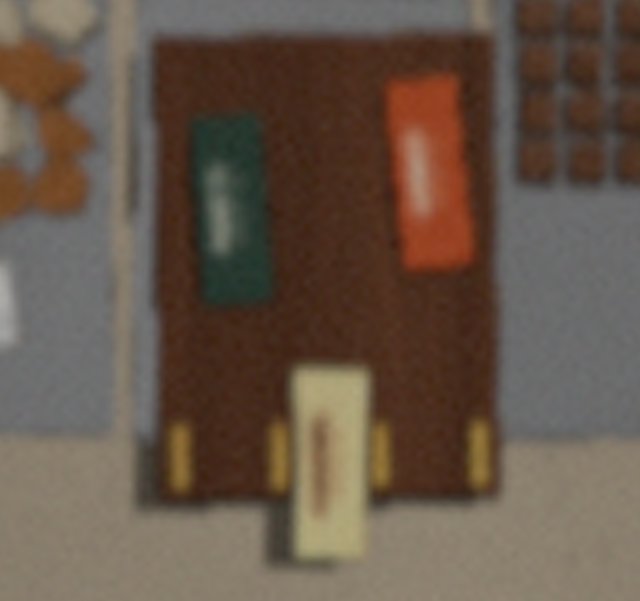

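Orange has rotated to 5°; in rectified px its front is at (437,270) and green is unchanged. The finger's effective half-width is about 9 mm. I'll finish orange's alignment and then nudge green.

```bash
python3 - <<'E'
from h import *
q=Q()
move_ptp(T(124,-95,.1),q); servo_line(T(124,-93,.0465),q,rate=.1)
servo_line(T(124,-77.2,.0465),q,rate=.04)
servo_line(T(124,-90,.0465),q,rate=.1); servo_line(T(124,-90,.1),q,rate=.2)
move_ptp(T(104,4,.1),q); servo_line(T(104,5,.0465),q,rate=.1)
servo_line(T(104,22.7,.0465),q,rate=.04)
servo_line(T(104,8,.0465),q,rate=.1); servo_line(T(104,8,.1),q,rate=.2)
c=look(); print(current_clock())
E
```

```text
cream centre [15.5 -0.9] ang 0.68 front [-32.   -1.4] rear [62.9 -0.3] size [90.4 33.4]
green centre [143.5  50.2] ang 0.06 front [96.  50.2] rear [191.   50.3] size [89.6 33.4]
orange centre [161.4 -48.9] ang 1.23 front [113.9 -49.9] rear [208.9 -47.9] size [91.3 33.7]
16.6167
```

```bash
python3 - <<'E'
from h import *
q=Q()
move_ptp(T(210,50,.1),q); move_gripper(.010); servo_line(T(210,50,.0465),q,rate=.1)
servo_line(T(83,50,.0465),q,rate=.05); print(current_force().round(2))
servo_line(T(95,50,.0465),q,rate=.1); servo_line(T(95,50,.1),q,rate=.2)
move_ptp(T(228,-49,.1),q); servo_line(T(228,-49,.0465),q,rate=.1)
servo_line(T(83,-49.5,.0465),q,rate=.05); print(current_force().round(2))
servo_line(T(95,-49.5,.0465),q,rate=.1); servo_line(T(95,-49.5,.1),q,rate=.2)
c=look(); print(current_clock()); cv2.imwrite("pics/o3.png",ortho(c,.047,.36,.66,-.35,-.03))
E
```

```text
[ 0.89  0.26 -0.04]
[ 0.73 -0.06  0.57]
cream centre [16.3 -0.4] ang -0.49 front [-31.2   0. ] rear [63.8 -0.8] size [90.7 32.4]
green centre [22.  50.1] ang 0.52 front [-25.5  49.7] rear [69.5 50.6] size [89.7 34.4]
orange centre [ 23.  -48.2] ang -0.68 front [-24.5 -47.6] rear [ 70.5 -48.7] size [90.8 33.9]
30.45
```

View pics/o3.png

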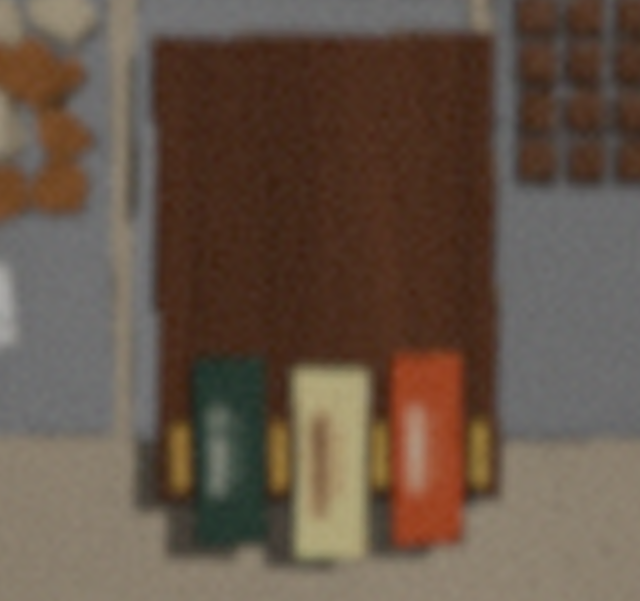

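Both bars are in their lanes. In rectified px the rear ends are at rows 357 (green), 365 (cream) and 351 (orange), so about 4–7 mm remains. I'll refine this with averaged edge profiles.

```bash
cat >> h.py <<'E'
def ends(n=6):
    """sub-mm front/rear end positions along stand x (mm), by half-level crossing of averaged profiles"""
    c=capture("top"); c["image"]=np.mean([c["image"]]+[capture("top")["image"] for _ in range(n-1)],0).astype(np.float32)
    R=c["R"]; xs=np.arange(-60,110,.25); r={}
    for k,y in(("green",50),("cream",-.7),("orange",-49)):
        pts=np.array([[T(x,y+dy,.051) for dy in np.arange(-11,11.1,1)] for x in xs])
        p=(pts@R.T+c["t"])@c["intrinsics"].T; p=(p[...,:2]/p[...,2:]).astype(np.float32)
        I=cv2.remap(c["image"],p,None,cv2.INTER_LINEAR).mean(1)
        med=lambda a,b:np.median(I[(xs>a)&(xs<b)],0)
        out=[]
        for (a,b),(e,f),(lo,hi) in(((48,58),(85,105),(55,82)),((-20,-12),(-55,-45),(-42,-14))):
            A,B=med(a,b),med(e,f); s=(I-B)@(A-B)/((A-B)@(A-B)); w=(xs>lo)&(xs<hi); i=np.nonzero(np.diff(np.sign(s[w]-.5)))[0]
            out.append(xs[w][i].tolist())
        r[k]=out; print(k,"rear",out[0],"front",out[1])
    return c
E
python3 - <<'E'
from h import *
ends(10); print(current_clock())
E
```

```text
green rear [69.5] front [-27.5]
cream rear [63.75] front [-28.5]
orange rear [70.25] front [-27.25]
30.95
```

```bash
python3 - <<'E'
from h import *
q=Q()
for y in(50,-48.8):
    move_ptp(T(97,y,.1),q); servo_line(T(97,y,.0465),q,rate=.1)
    servo_line(T(76.9,y,.0465),q,rate=.04); sleep(.2)
    servo_line(T(95,y,.0465),q,rate=.1); servo_line(T(95,y,.1),q,rate=.2)
c=look(); c=ends(10); print(current_clock())
o=ortho(c,.051,.36,.50,-.30,-.09,.00028); cv2.imwrite("pics/o4.png",o)
E
```

```text
cream centre [16.4 -0.2] ang -0.57 front [-31.1   0.2] rear [63.9 -0.7] size [90.2 32.2]
green centre [14.1 50.6] ang 0.49 front [-33.4  50.2] rear [61.6 51. ] size [90.  34.1]
orange centre [ 15.2 -47.5] ang -0.92 front [-32.3 -46.8] rear [ 62.7 -48.3] size [89.7 34.1]
green rear [62.0] front [-35.25]
cream rear [63.75] front [-28.5]
orange rear [62.25] front [-34.0]
40.5167[ WARN:0@9.433] global loadsave.cpp:1063 imwrite_ Unsupported depth image for selected encoder is fallbacked to CV_8U.
```

View pics/o4.png

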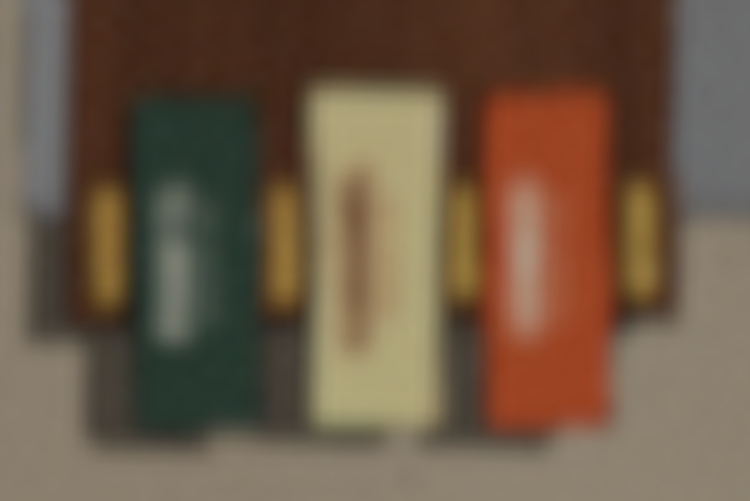

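The fronts now look level in px (green row 427, cream 427, orange 425), but the rears suggest a slight overshoot. I'll check with centroids that colour doesn't bias.

```bash
python3 - <<'E'
from h import *
c=capture("top")
for q in("cream_bar","green_bar","orange_bar"):
    for d in silhouettes("top",q)[:4]:
        v,u=np.nonzero(d["region"])
        if len(v)>450: continue
        P=bp(c,np.c_[u,v],.051)[:,:2]-W[0]; x=(P*1e3)@[np.cos(PSI),np.sin(PSI)]
        print(q,round(d["conf"],2),"mean",x.mean().round(2),"n",len(v),"pct",np.percentile(x,[2,98]).round(1))
im=np.mean([capture("top")["image"] for _ in range(10)],0).astype(np.float32)
xs=np.arange(-60,90,.25)
for k,y in(("green",51),("cream",-.7),("orange",-48)):
    pts=np.array([[T(x,y+dy,.051) for dy in np.arange(-11,11.1,1)] for x in xs])
    p=(pts@c["R"].T+c["t"])@c["intrinsics"].T; I=cv2.remap(im,(p[...,:2]/p[...,2:]).astype(np.float32),None,cv2.INTER_CUBIC).mean(1)
    G=np.linalg.norm(np.gradient(cv2.GaussianBlur(I,(1,9),0),.25,axis=0),axis=1)
    r=[]
    for a,b in((-45,-25),(55,72)):
        w=(xs>a)&(xs<b); g=G[w]**2; i=g.argmax(); sl=slice(max(i-12,0),i+13); r.append((g[sl]*xs[w][sl]).sum()/g[sl].sum())
    print(k,"grad ends",np.round(r,2),"mid",np.mean(r).round(2))
    w=(xs>=-46)&(xs<=-22); print(I[w][::8].round(0).astype(int).tolist())
print(current_clock())
E
```

```text
cream_bar 0.86 mean 15.04 n 303 pct [-29.8  58.8]
green_bar 0.73 mean 16.92 n 257 pct [-27.9  57.9]
orange_bar 0.8 mean 30.31 n 319 pct [ 0.2 61.4]
orange_bar 0.76 mean 13.64 n 297 pct [-28.8  57.5]
green grad ends [-34.97  61.55] mid 13.29
[[110, 127, 138], [109, 126, 137], [108, 125, 136], [102, 118, 129], [93, 107, 117], [80, 93, 101], [66, 77, 81], [57, 67, 65], [50, 59, 50], [47, 56, 42], [46, 56, 39], [46, 56, 38], [46, 56, 38]]
cream grad ends [-30.27  63.23] mid 16.48
[[111, 128, 139], [111, 128, 140], [110, 127, 138], [108, 124, 135], [101, 116, 126], [93, 108, 118], [87, 106, 114], [91, 117, 124], [102, 136, 143], [112, 152, 160], [120, 163, 171], [122, 165, 174], [122, 166, 176]]
orange grad ends [-32.16  61.51] mid 14.67
[[113, 131, 142], [113, 130, 142], [111, 128, 140], [107, 123, 133], [98, 114, 125], [88, 103, 118], [73, 89, 120], [60, 79, 129], [48, 72, 141], [40, 68, 150], [36, 67, 154], [34, 66, 156], [34, 66, 156]]
41.2167
```

Rear ends by gradient are green 61.6, orange 61.5 and cream 63.2, so both bars stick out about 1.5–2 mm too far. I'll ease them back slowly with small steps from the front.

```bash
cat >> h.py <<'E'
def rears(n=8):
    c=capture("top"); im=np.mean([c["image"]]+[capture("top")["image"] for _ in range(n-1)],0).astype(np.float32)
    xs=np.arange(52,76,.25)
    for k,y in(("green",51),("cream",-.7),("orange",-48)):
        pts=np.array([[T(x,y+dy,.051) for dy in np.arange(-11,11.1,1)] for x in xs])
        p=(pts@c["R"].T+c["t"])@c["intrinsics"].T; I=cv2.remap(im,(p[...,:2]/p[...,2:]).astype(np.float32),None,cv2.INTER_CUBIC).mean(1)
        G=np.linalg.norm(np.gradient(cv2.GaussianBlur(I,(1,9),0),.25,axis=0),axis=1)**2
        i=G.argmax(); sl=slice(max(i-12,0),i+13); print(k,"rear",((G[sl]*xs[sl]).sum()/G[sl].sum()).round(2))
    return c
def back(tg,to):
    q=Q()
    for y,x in((50,tg),(-48.5,to)):
        if x is None: continue
        move_ptp(T(-56,y,.075),q); servo_line(T(-56,y,.0465),q,rate=.1)
        servo_line(T(x-4,y,.0465),q,rate=.08); servo_line(T(x,y,.0465),q,rate=.012)
        servo_line(T(-56,y,.0465),q,rate=.08); servo_line(T(-56,y,.075),q,rate=.15)
E
python3 - <<'E'
from h import *
back(-43.4,-43.4); c=look(); rears(); print(current_clock())
E
```

```text
cream centre [16.4 -0.2] ang -0.5 front [-31.1   0.2] rear [63.9 -0.7] size [90.3 32.2]
green centre [14.5 50.4] ang 0.37 front [-33.   50.1] rear [62.  50.7] size [89.4 33.9]
orange centre [ 15.  -47.6] ang -0.45 front [-32.5 -47.2] rear [ 62.5 -48. ] size [89.6 34.2]
green rear 61.51
cream rear 63.24
orange rear 61.53
49.2167
```

```bash
python3 - <<'E'
from h import *
back(-41.6,-41.6); goto_joints(HOME); rears(4); print(current_clock())
E
```

```text
green rear 63.73
cream rear 63.25
orange rear 63.87
57.0667
```

```bash
python3 - <<'E'
from h import *
c=capture("top"); measure(c,W); cv2.imwrite("pics/end.png",c["image"]); print(current_clock())
E
```

```text
cream centre [16.2 -0.3] ang -0.34 front [-31.3  -0. ] rear [63.7 -0.6] size [90.4 32.3]
green centre [15.3 50.4] ang 0.3 front [-32.2  50.2] rear [62.8 50.7] size [89.7 34. ]
orange centre [ 16.2 -47.6] ang -0.78 front [-31.3 -47. ] rear [ 63.7 -48.3] size [90.7 34.3]
57.1167
```

View pics/end.png

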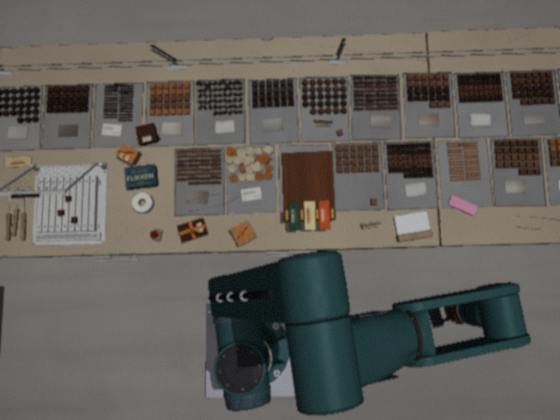

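All three bars lie level at the front edge (cols 292, 309 and 324, row 215), and everything else is where it was.

```bash
python3 -c "
from bench import *
print(close_job())"
```

```text
the job is handed in; nothing more can be done
None
```

The job is handed in: by the camera, the green and orange bars lie straight in their outer lanes with their front ends within about 1 mm of the cream bar's, after I nudged them square from the side and eased both back about 2 mm from the front to undo a slight overshoot; the cream bar and everything else look unmoved, and the clock stood at 57 s.

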